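# Sanitise the shared hand tools in the UV box

## Robot

A 6-joint arm with a two-finger parallel gripper is mounted at the origin on a cart in front of the work surface, level with it; the furniture and walls round the work are solid. World frame = base frame: x ahead of the robot, y to its left, z up, the work surface at z = 0. Lengths are in m, angles in rad, forces in N, time in s.
With the tool pointing down it reaches from about 0.375 to 0.925 m from the base axis. Payload 5.7 kg.
Tool frame: the origin (TCP) lies on the centre line of the jaws, within the pads' length; the fingertips stand 8 mm ahead of it and the grasp point (between the pads) lies 11 mm behind it; z points along the fingers, y is the line along which they close (so a half turn about z gives the same grasp; the last joint's range is limited). The gripper opens to 85 mm and grips with 20 to 120 N. Pads are 22 mm wide; open, the fingers measure 114 mm over their backs; the gripper's body (76 mm by 85 mm) begins 54 mm behind the grasp point. The pads swing forward as they close: fully open they stand 13 mm farther back than shut.
Start: joints at [-1.27, 0.359, 1.51, -0, 1.272, -0.115], TCP at [0.242, -0.549, 0.239] pointing down, gripper open.
Joint ranges: [-2.97, 2.97], [-1.01, 2.36], [0.21, 2.38], [-0.96, 4.11], [0.2, 2.71], [-2.98, 2.98]. Speed limits (rad/s): [2.39, 2.39, 3.14, 3.14, 3.14, 3.14].

## Interface

Orientations are given as a unit quaternion [w, x, y, z].
In Python, from plant import env gives the robot as it stands.
- The arm moves only by the tool carry_out, never from a script. Its argument "steps" is a list of rows, each a list of 4 numbers: the shift along the tool's x, y, z in units of 25 cm (1.0 is 25 cm), then the turn about the tool's z in units of 360 degrees (1.0 is 360 degrees). In form: [[dx, dy, dz, roll], ...]. A call has exactly 8 rows; each row is the pose to reach, as a shift and turn from the pose commanded when the call began, along the tool's axes at that moment, turning the shorter way round; what a row does not reach only later rows make up. A row lasts 1/8 s, in which the tool goes at most 62.5 mm and 10.7 degrees, less where a joint would pass 70% of its speed; a pose out of reach is approached as far as the arm can. A call with a number of a shift or a turn outside -1 to 1 is refused whole. A call with a gripper value outside its range is refused whole. "fingers" is the closure, from 0 (fully open) to 1 (shut), set as the call begins (left out, the last holds). The fingers move at their own pace and stop on an object; "grip_force" is the grip in N (left out, the last holds). Time passes only in rows, so rows that repeat a pose let the fingers close, or fill a call up. It gives the time, the measured TCP pose, the force and the opening at its end, in the units of the state.
- env.observe(): the state, without advancing time (a new reading comes with each control period).
- env.capture(name): name is "scene" or "top" or "wrist"; returns a dict with "image" (384x512x3 uint8, blue, green, red), "fx", "fy", "cx", "cy" (pixels), "R" (3x3) and "t" (3): a world point X has camera coordinates R X + t. Camera axes: x right, y down, z forward; pixel columns grow to the right and rows downward; lengths in m; the calibration is good to about 2 mm. The wrist camera is an equidistant fisheye: a pixel r from the principal point sees the ray r / f radians off the axis. A picture is of the moment at which its call begins. There is no depth.
- env.hand_in(): hands the job in, once; it reports no verdict.
The state is a dict: "clock": time; "joints": joint angles; "dq": joint speeds; "effort": joint torques, N m; "tool_pos": TCP position; "ee_rot": TCP orientation; "force": force on the tool from outside, world axes, zero at the start; "ft_torque": the same for the moment, N m; "opening": finger opening in m.
Only numpy, scipy, OpenCV 4.12 (cv2) and the standard library are available. Lean on these libraries where they do the work, as an engineer would, in place of code of your own. Each camera call takes 0.05 s, during which the arm holds its last target. There are 200 camera calls.

## Task

Sanitise the hand tools that lie on the bare desk to the right of the UV box (two or three of: ivory probe wand, blue screwdriver, steel tweezers; not the ones in the shallow tray farther right, which are clean and fixed there): open its lid, lay every tool centred across both rails of the raised rack, each in a valley of its own, and shut the lid fully. Then press the blue start key straight down with the fingers just until it clicks, hold it there for two seconds to start the cycle without pressing it further towards its stop, and let it go, leaving the USB stick, the orange disc and the mouse where they are.

Things in the scene. Friction and masses are not known exactly. Their poses are not given: they have to be found in the camera images.
- uv_box: Fixed white UV sanitising box; origin: centre of the underside of its base tray; x from its front (handle side, facing the robot) to its hinge side, y to its left. Tray 150 (x) x 156 (y) mm outside, walls 5 mm thick and 50 mm high, floor at 5 mm. At its front left corner a grey ledge with the start key: x -129 to -75, y 34 to 78 mm, top at 60 mm. Place and yaw vary.
- rack (a point): Centre of the raised rack in the tray, 22 mm above the worktop, axes as uv_box: two zigzag rails 8 mm thick at x = -22 and +22 mm, each with three V valleys at y = -44, 0, +44 mm. Valley bottoms are at this height (13 mm of air below), slopes 40 degrees, ridges 18 mm higher. A tool lies across both rails along x in a valley, its middle then 7 to 12 mm above this point.
- uv_lid (a joint): Hinge of the lid, a clear hood, rad: 0 fully shut, 1.75 wide open (stop); axis along the box's y at its back. Stiff friction hinge: the lid stays where it is left; moving it takes 2 to 6 N at the handle. Starts shut or a little ajar. The hood is 150 x 156 x 40 mm; its rim rests on the tray walls; open, it stands up behind the tray.
- lid_hinge (a point): Point on the hinge axis of the lid (75 mm behind the box's centre, 50 mm up), axes as uv_box.
- lid_handle (a point): Middle of the lid's handle: a round steel bar 10 mm thick, 64 mm long along the box's y (54 mm clear between its end arms), 45 mm in front of the lid's front edge, 12 mm right of the box's middle. Shut, it is 68 mm above the worktop, 195 mm in front of the hinge axis and 18 mm above it; it swings up and back with the lid. The bar may turn between the fingers.
- start_key (a joint): Travel of the start key, m: 0 up, 0.011 hard stop, straight down. A tactile dome: force rises to about 7 N at 3 mm, then clicks: it drops to about 3 N at 7 mm, then rises steeply (7 N at 9 mm, 10 N at 10 mm, then the stop). The click is made past 4 mm; beyond 9.5 mm the key is over-pressed. It springs back when let go.
- key_top (a point): Centre of the top of the start key: a round blue button 34 mm across, on the ledge at the front left of the box, 74 mm above the worktop when up. It is 27 mm in front of the lid's front face, and 36 mm to the left of the nearer end of the handle bar.
- probe_mid (a point): Middle of the ivory probe wand (17 x 94 x 18 mm, thickest in the middle, tapering), lying loose on the worktop at the start, its length along its own y axis. Its middle is 8.5 mm above the worktop.
- screwdriver_mid (a point): Middle of the small screwdriver with blue handle (10 x 112 x 10 mm), lying loose on the worktop at the start, its length along its own y axis. Its middle is 5 mm above the worktop; it may be gripped there, 10 mm wide all along.
- tweezers_mid (a point): Middle of the steel tweezers (15 x 123 x 8 mm high, rigid: they do not spring), lying loose on the worktop at the start, its length along its own y axis. Their middle is 4 mm above the worktop; they may be gripped there across their 15 mm width.
- probe_wand: The same tool as probe_mid; origin at the centre of its underside, y along its length.
- screwdriver_small: The same tool as screwdriver_mid; origin at the centre of its underside, y along its length.
- tweezers: The same tool as tweezers_mid; origin at the centre of its underside, y along its length.
- usb_stick: Bystander: black USB stick with light plug, 18 x 54 x 8 mm, flat on the worktop behind the tools.
- cell_disc: Bystander: orange button-cell disc, 60 mm across, 9 mm high, on the worktop behind the box.
- mouse: Bystander: black computer mouse, 111 x 61 x 36 mm, to the left of the box, near it.
Things that resemble listed ones, but are neither listed nor needed, are in the scene too. There is more than one size of the probe_wand; the job needs the smallest.

How it is judged:
By the outcome, as a careful person would: the job done as asked, in the order asked, and still so for the second after the job is handed in, with the robot touching nothing.
Of probe_wand, screwdriver_small, tweezers only 2 to 3 are there at a start; the rules pass over those that are not, and their reading is None.
At some moment in a run one of screwdriver_small, tweezers may be knocked a few centimetres aside while the robot is not near it.
Once in a run the grip may slacken for a moment while it holds something.
It also fails if it takes over 192 s, if anything falls off the work surface, if the arm or the gripper's body presses on something with over 40 N, if the wrist force passes 120 N, or if a joint passes its speed limit or range.

## Working session

There is one attempt and no reset: what is moved stays moved. The work goes in short steps, Python scripts to look and compute and a tool call to move; the robot and the scene stay as the last step left them, time stands still between calls to the robot, and variables do not carry over. Pictures are saved under pics/ and viewed, on a budget of 14 in all, crops included, one or two more only if the job needs it, and the job is handed in when it is done.

Besides the shell and the picture viewer there is one more tool, called after ">>>" by a JSON object that holds its "method" and its "body". carry_out: Moves the arm, as the interface text tells. Shifts and turns lie within -1 to 1; 1 stands for 25 cm of shift or 360 degrees of turn. Its arguments: {"type":"object","properties":{"steps":{"type":"array"},"fingers":{"type":"number"},"grip_force":{"type":"number"}},"required":["steps"]}

```bash
mkdir -p pics; ls; cat > h.py <<'E'
import numpy as np,cv2,json
from plant import env
def cap(n,f):
    c=env.capture(n); cv2.imwrite('pics/%s.png'%f,c['image'])
    np.savez('pics/%s.npz'%f,**{k:np.array(c[k]) for k in('image','fx','fy','cx','cy','R','t')}); return c
def load(f): return np.load('pics/%s.npz'%f)
def ray(f,u,v,fish=None):
    c=load(f); fish=f.startswith('w') if fish is None else fish
    x=(u-c['cx'])/c['fx']; y=(v-c['cy'])/c['fy']
    if fish:
        r=np.hypot(x,y); s=np.sin(r)/r if r>1e-9 else 1; d=np.array([x*s,y*s,np.cos(r)])
    else: d=np.array([x,y,1.])
    return -c['R'].T@c['t'], c['R'].T@d/np.linalg.norm(d)
def atz(f,u,v,z):
    o,d=ray(f,u,v); return o+d*(z-o[2])/d[2]
def tri(*obs):
    A=np.zeros((3,3));b=np.zeros(3)
    for f,u,v in obs:
        o,d=ray(f,u,v);P=np.eye(3)-np.outer(d,d);A+=P;b+=P@o
    p=np.linalg.solve(A,b); 
    e=[np.linalg.norm(np.cross(p-ray(*o)[0],ray(*o)[1])) for o in obs]
    return p,np.round(e,4)
def proj(f,X):
    c=load(f);p=c['R']@X+c['t']
    if f.startswith('w'):
        r=np.hypot(p[0],p[1]);th=np.arctan2(r,p[2]);q=p[:2]/max(r,1e-9)*th
    else:q=p[:2]/p[2]
    return q*[c['fx'],c['fy']]+[c['cx'],c['cy']]
def crop(f,u0,v0,u1,v1,k,out):
    im=cv2.imread('pics/%s.png'%f)[v0:v1,u0:u1]
    im=cv2.resize(im,None,fx=k,fy=k,interpolation=cv2.INTER_CUBIC)
    return im if out is None else cv2.imwrite('pics/%s.png'%out,im)
E
python3 - <<'E'
from h import *
a=cap('scene','s0');b=cap('top','t0');c=cap('wrist','w0')
for n in(a,b,c):print(n['fx'],n['cx'],n['cy'],-np.array(n['R']).T@n['t'])
s=env.observe();print(s)
im=np.vstack([np.hstack([a['image'],b['image']])]);cv2.imwrite('pics/m0.png',cv2.resize(im,(800,300)))
E
```

```text
pics
451.291641695194 254.55290061795858 198.77524922349414 [ 0.61822039 -1.11385949  0.99349137]
468.8253488670838 262.3720887473418 198.13593733722405 [ 0.40152797 -0.29643031  1.15426554]
297.3186396354542 257.3541918062018 192.28946204058482 [ 0.30877789 -0.51998688  0.37393426]
{'clock': 0.15, 'joints': array([-1.27008163e+00,  3.59356828e-01,  1.51119689e+00,  1.76091441e-05,
        1.27248153e+00, -1.15065414e-01]), 'dq': array([ 6.61075062e-04, -1.53267029e-03, -4.98957558e-03, -2.22390788e-04,
        3.60549632e-04,  2.77243248e-05]), 'effort': array([ 4.46148269e-04, -5.28028321e+01, -2.78929853e+01, -2.68789818e-04,
        8.29344965e-03, -2.56252150e-05]), 'tool_pos': array([ 0.24220707, -0.54838051,  0.23863141]), 'ee_rot': array([-7.18973526e-04,  9.78468857e-01,  2.06393252e-01, -5.84805908e-05]), 'force': array([-0.60593153,  0.40083293, -0.14971461]), 'ft_torque': array([ 0.00734594, -0.04309569,  0.02289239]), 'opening': 0.08542316180513597}
```

```bash
python3 - <<'E'
from h import *
cv2.imwrite('pics/tbig.png',cv2.resize(cv2.imread('pics/t0.png'),(800,600),interpolation=cv2.INTER_CUBIC))
cv2.imwrite('pics/sbig.png',cv2.resize(cv2.imread('pics/s0.png'),(800,600),interpolation=cv2.INTER_CUBIC))
E
```

```text
(no output)
```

View pics/tbig.png

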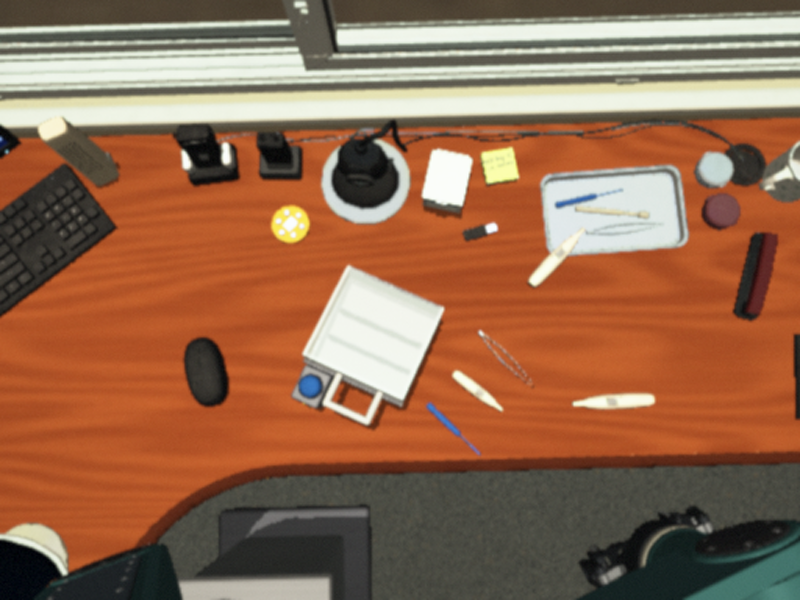

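View pics/sbig.png

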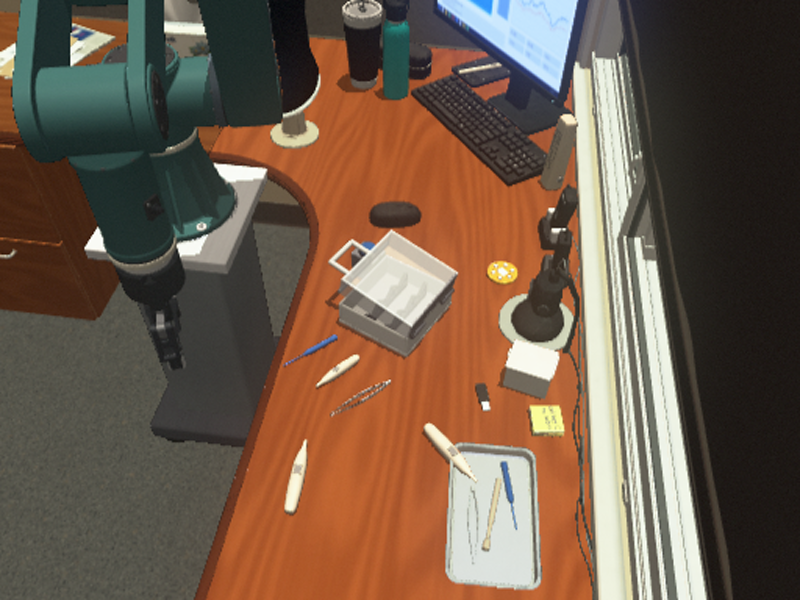

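Viewed 2 pictures. Top: three wands lie on the desk or tray edge, at (477,390), (614,402) and (557,257). (477,390) is the smallest, so that is the one to use. There are two screwdrivers: desk (453,428), and tray (590,197), which is excluded. There are two tweezers: desk (505,358), and tray (625,229), which is excluded. The box is at (375,335), the key at (311,385) and the handle at (350,412). Next I'll take close crops.

```bash
python3 - <<'E'
from h import *
crop('t0',180,160,380,300,4,'c1')
crop('s0',170,135,310,285,4,'c2')
for n,u,v,z in[('probe',477,390,.0085),('scr',453,428,.005),('tw',505,358,.004),('key',311,385,.074),('handle',350,412,.07),('bigwand',614,402,.01)]:
    print(n,atz('t0',u*.64,v*.64,z).round(3))
E
```

```text
probe [ 0.426 -0.393  0.008]
scr [ 0.368 -0.354  0.005]
tw [ 0.475 -0.439  0.004]
key [ 0.438 -0.144  0.074]
handle [ 0.397 -0.201  0.07 ]
bigwand [ 0.402 -0.604  0.01 ]
```

View pics/c1.png

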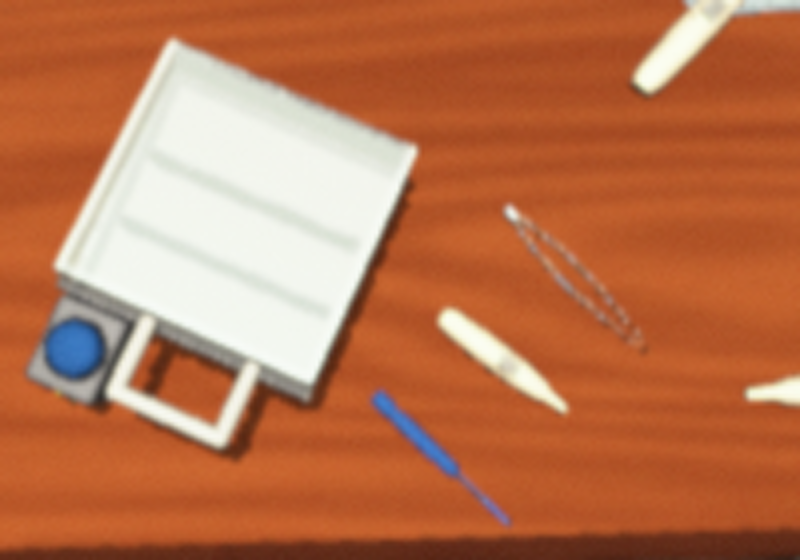

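View pics/c2.png

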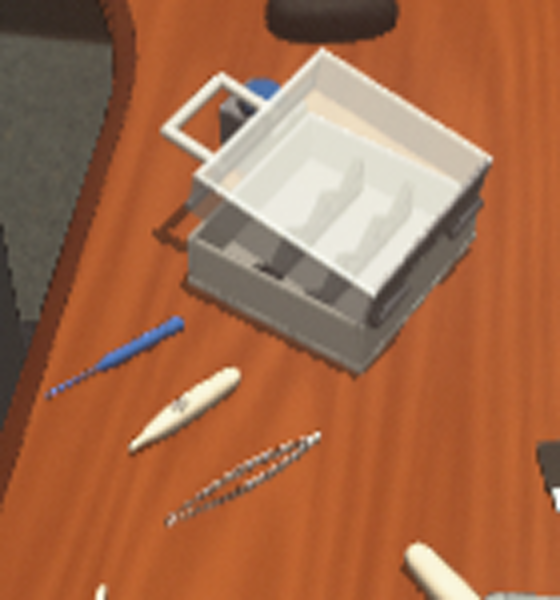

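```bash
cat > fit.py <<'E'
from h import *
from scipy.optimize import least_squares
def bw(p,q): # box->world
    c,s=np.cos(p[2]),np.sin(p[2]); return np.array([p[0]+c*q[0]-s*q[1],p[1]+s*q[0]+c*q[1],q[2]])
def lid(a,r,y,h): # lid coords: r in front of hinge, h above
    return np.array([75-r*np.cos(a)+h*np.sin(a), y, .05*1000+r*np.sin(a)+h*np.cos(a)])/1000*[1,1,1] if False else np.array([.075-r*np.cos(a)+h*np.sin(a),y,.05+r*np.sin(a)+h*np.cos(a)])
E
python3 - <<'E'
from fit import *
T=lambda x,y:(180+x/4,160+y/4); S=lambda x,y:(170+x/4,135+y/4)
obs=[('t0',T(75,346),'k',(-.102,.056,.074)),
('t0',T(108,395),'l',(.2,.020,.018)),('t0',T(222,444),'l',(.2,-.044,.018)),
('s0',S(222,74),'l',(.2,.020,.018)),('s0',S(163,129),'l',(.2,-.044,.018)),
('s0',S(188,287),'k',(-.075,-.078,0)),('s0',S(360,376),'k',(.075,-.078,0)),
('t0',T(415,148),'l',(.0,-.078,.04)),('t0',T(175,42),'l',(0,.078,.04)),('t0',T(58,266),'l',(.15,.078,.04)),('s0',S(322,50),'l',(.15,.078,.04)),('s0',S(197,175),'l',(.15,-.078,.04))]
def res(p,full=False):
    r=[]
    for f,uv,k,q in obs:
        X=bw(p,q if k=='k' else lid(p[3],*q)); r.append(proj(f,X)-uv)
    return np.array(r) if full else np.ravel(r)
s=least_squares(res,[.5,-.2,-.45,.15],loss='soft_l1'); p=s.x;print(p);print(res(p,True).round(1))
print('handle',bw(p,lid(p[3],.195,-.012,.018)),'key',bw(p,(-.102,.056,.074)),'rack',bw(p,(0,0,.022)))
for n,a,b in[('probe',((440,316),(567,410)),((235,373),(131,449))),('scr',((376,396),(508,522)),((181,322),(48,395))),('tw',((508,210),(644,348)),((319,435),(168,523)))]:
    P=[tri(('t0',*T(*a[i])),('s0',*S(*b[i]))) for i in(0,1)]
    A,B=P[0][0],P[1][0];print(n,A.round(4),B.round(4),P[0][1][0],P[1][1][0],'mid',((A+B)/2).round(4),'L',np.linalg.norm(A-B),'dir',np.degrees(np.arctan2(*(B-A)[1::-1])))
E
```

```text
[ 0.50696994 -0.23869259 -0.44806728  0.17977082]
[[ 0.2 -0.7]
 [ 1.5  0.1]
 [-0.9 -0.2]
 [-2.1  0.7]
 [-0.9 -0.3]
 [-0.2 -1.5]
 [-0.  -0.8]
 [ 1.3 -0.9]
 [-0.4 -1.8]
 [-0.2 -0.5]
 [-0.6 -0.6]
 [-1.6 -0.1]]
handle [ 0.39934996 -0.20027681  0.10257672] key [ 0.43929932 -0.14403167  0.074     ] rack [ 0.50696994 -0.23869259  0.022     ]
probe [ 0.454  -0.357   0.0025] [ 0.396  -0.4319  0.0037] 0.0013 0.0022 mid [ 0.425  -0.3944  0.0031] L 0.09477396809798594 dir -127.7633112776226
scr [ 0.407  -0.3163  0.0007] [ 0.3296 -0.3939  0.0008] 0.0019 0.0019 mid [ 0.3683 -0.3551  0.0008] L 0.10962224878554792 dir -134.94907164453673
tw [ 0.5188 -0.4009  0.0025] [ 0.4317 -0.4815 -0.0025] 0.0019 0.0014 mid [ 0.4752 -0.4412 -0.    ] L 0.11879549780753285 dir -137.1784240647267
```

```bash
cat >> fit.py <<'E'
from scipy.spatial.transform import Rotation as Ro
P=[0.50697,-0.23869,-0.44807,0.1798]
def st():
    s=env.observe();q=s['ee_rot'];R=Ro.from_quat([q[1],q[2],q[3],q[0]]).as_matrix()
    return s,np.array(s['tool_pos']),R
def go(pos,yaw,frm=None):
    s,p,R=st()
    if frm is not None:
        p=np.array(frm[:3]);y0=np.radians(frm[3]); R=np.array([[np.cos(y0),np.sin(y0),0],[np.sin(y0),-np.cos(y0),0],[0,0,-1]])
    y=np.degrees(np.arctan2(R[1,0],R[0,0])); d=R.T@(np.array(pos)-p)/.25
    r=((y-yaw+180)%360-180)/360
    print('t',round(s['clock'],2),'at',p.round(4),'yaw',y.round(1),'->',d.round(3),'roll',round(r,4)); return d,r
E
python3 - <<'E'
from fit import *
go((.399,-.200,.25),64.3)
E
```

```text
t 0.15 at [ 0.2422 -0.5484  0.2386] yaw 23.8 -> [ 1.137 -1.022 -0.044] roll -0.1124
```

>>> {"method": "carry_out", "body": {"steps": [[0.2,-0.18,-0.03,-0.02],[0.4,-0.36,-0.04,-0.04],[0.57,-0.51,-0.044,-0.06],[0.74,-0.66,-0.044,-0.08],[0.9,-0.81,-0.044,-0.1],[1.0,-0.92,-0.044,-0.1124],[1.0,-1.0,-0.044,-0.1124],[1.0,-1.0,-0.044,-0.1124]], "fingers": 0.45, "grip_force": 60}}

```text
clock: 1.15
tool_pos: [0.3689, -0.2182, 0.2501]
ee_rot: [-0.001, 0.847, 0.532, -0.0]
force: [0.7, 0.3, 0.1]
opening: 0.0467
```

```bash
python3 - <<'E'
from fit import *
cap('wrist','w1');s=env.observe();print(s['opening'],s['tool_pos'])
h=lambda a:bw(P,lid(a,.195,-.012,.018))
print([ (round(a,2),proj('w1',h(a)).round(1)) for a in(.14,.18,.22)])
for y in(-.039,.015):print('bar end',proj('w1',bw(P,lid(.18,.195,y,.018))).round(1))
print('key',proj('w1',bw(P,(-.102,.056,.074))))
go((*h(.18)[:2],.2),64.3)
cv2.imwrite('pics/w1b.png',cv2.resize(cv2.imread('pics/w1.png'),(800,600),interpolation=cv2.INTER_CUBIC))
E
```

```text
0.046807516032259085 [ 0.36948583 -0.21948899  0.2503254 ]
[(0.14, array([275.3, 149.5])), (0.18, array([277.7, 150.7])), (0.22, array([280.7, 151.9]))]
bar end [277.4 177.9]
bar end [278.  122.6]
key [287.64995852  82.31621486]
t 1.2 at [ 0.3695 -0.2195  0.2503] yaw 64.2 -> [0.121 0.074 0.201] roll -0.0001
```

View pics/w1b.png

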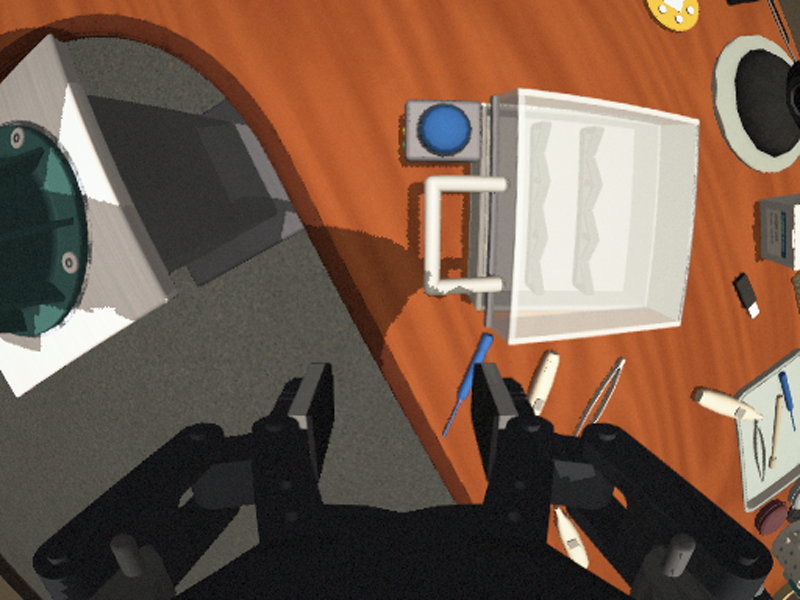

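```bash
cat > refit.py <<'E'
from fit import *
T=lambda x,y:(180+x/4,160+y/4); S=lambda x,y:(170+x/4,135+y/4); W=lambda x,y:(x*.64,y*.64)
obs=[('t0',T(75,346),'k',(-.102,.056,.074)),
('t0',T(108,395),'l',(.2,.020,.018)),('t0',T(222,444),'l',(.2,-.044,.018)),
('s0',S(222,74),'l',(.2,.020,.018)),('s0',S(163,129),'l',(.2,-.044,.018)),
('s0',S(188,287),'k',(-.075,-.078,0)),('s0',S(360,376),'k',(.075,-.078,0)),
('t0',T(415,148),'l',(.0,-.078,.04)),('t0',T(175,42),'l',(0,.078,.04)),('t0',T(58,266),'l',(.15,.078,.04)),('s0',S(322,50),'l',(.15,.078,.04)),('s0',S(197,175),'l',(.15,-.078,.04)),
('w1',W(445,130),'k',(-.102,.056,.074)),('w1',W(433,183),'l',(.195,.0155,.018)),('w1',W(433,287),'l',(.195,-.0395,.018)),
('w1',W(519,89),'l',(.15,.078,.04)),('w1',W(511,343),'l',(.15,-.078,.04)),('w1',W(698,120),'l',(0,.078,.04)),('w1',W(681,325),'l',(0,-.078,.04)),('w1',W(408,101),'k',(-.129,.078,.06)),('w1',W(406,158),'k',(-.129,.034,.06))]
def res(p,full=False):
    r=[proj(f,bw(p,q if k=='k' else lid(p[3],*q)))-uv for f,uv,k,q in obs]
    return np.array(r) if full else np.ravel(r)
s=least_squares(res,P,loss='soft_l1'); p=s.x;print(p);print(res(p,True).round(1).tolist())
print('handle',bw(p,lid(p[3],.195,-.012,.018)),'key',bw(p,(-.102,.056,.074)))
E
python3 refit.py
```

```text
[ 0.50614768 -0.23818551 -0.44340659  0.19111354]
[[0.1, -0.2], [1.5, 0.3], [-0.8, -0.0], [-2.4, 0.2], [-1.0, -0.8], [-0.4, -1.6], [-0.1, -1.0], [1.1, -0.9], [-0.7, -1.6], [-0.3, -0.3], [-0.8, -1.1], [-1.7, -0.5], [1.7, -0.6], [0.6, 5.6], [0.2, -4.3], [-0.2, 0.0], [-0.8, 0.9], [1.0, -0.4], [0.0, 0.0], [-1.1, -1.0], [0.4, 2.4]]
handle [ 0.39889947 -0.20053279  0.10471297] key [ 0.43803662 -0.14384102  0.074     ]
```

```bash
sed -i 's/^P=.*/P=[0.50615,-0.23819,-0.44341,0.191]/' fit.py; python3 - <<'E'
from fit import *
go((.3990,-.2005,.2503),64.6);go((.3990,-.2005,.095),64.6)
E
```

```text
t 1.2 at [ 0.3695 -0.2195  0.2503] yaw 64.2 -> [0.12  0.073 0.   ] roll -0.001
t 1.2 at [ 0.3695 -0.2195  0.2503] yaw 64.2 -> [0.12  0.073 0.621] roll -0.001
```

>>> {"method": "carry_out", "body": {"steps": [[0.07,0.04,0.1,-0.001],[0.12,0.073,0.2,-0.001],[0.12,0.073,0.3,-0.001],[0.12,0.073,0.4,-0.001],[0.12,0.073,0.48,-0.001],[0.12,0.073,0.55,-0.001],[0.12,0.073,0.62,-0.001],[0.12,0.073,0.62,-0.001]]}}

```text
clock: 2.2
tool_pos: [0.3988, -0.2011, 0.0943]
ee_rot: [-0.001, 0.846, 0.534, -0.001]
force: [0.1, 0.1, -0.1]
opening: 0.0472
```

>>> {"method": "carry_out", "body": {"steps": [[0,0,0,0],[0,0,0,0],[0,0,0,0],[0,0,0,0],[0,0,0,0],[0,0,0,0],[0,0,0,0],[0,0,0,0]], "fingers": 1, "grip_force": 60}}

```text
clock: 3.2
tool_pos: [0.3973, -0.1995, 0.0954]
ee_rot: [-0.001, 0.845, 0.535, -0.001]
force: [-6.5, -1.2, 1.1]
opening: 0.0078
```

```bash
python3 - <<'E'
import numpy as np
R=.1958;b=.0921;a0=.19
for lo,hi in((.19,.66),(.66,1.14),(1.14,1.63)):
    A=np.linspace(lo,hi,9)[1:]
    print([[0,round((np.cos(lo+b)-np.cos(a+b))*R*4,3),round(-(np.sin(a+b)-np.sin(lo+b))*R*4,3),0] for a in A])
E
```

```text
[[0, np.float64(0.014), np.float64(-0.044), 0], [0, np.float64(0.031), np.float64(-0.087), 0], [0, np.float64(0.05), np.float64(-0.129), 0], [0, np.float64(0.071), np.float64(-0.169), 0], [0, np.float64(0.095), np.float64(-0.208), 0], [0, np.float64(0.122), np.float64(-0.246), 0], [0, np.float64(0.15), np.float64(-0.283), 0], [0, np.float64(0.18), np.float64(-0.317), 0]]
[[0, np.float64(0.033), np.float64(-0.033), 0], [0, np.float64(0.068), np.float64(-0.065), 0], [0, np.float64(0.105), np.float64(-0.094), 0], [0, np.float64(0.144), np.float64(-0.121), 0], [0, np.float64(0.184), np.float64(-0.145), 0], [0, np.float64(0.225), np.float64(-0.167), 0], [0, np.float64(0.268), np.float64(-0.187), 0], [0, np.float64(0.312), np.float64(-0.204), 0]]
[[0, np.float64(0.046), np.float64(-0.015), 0], [0, np.float64(0.092), np.float64(-0.026), 0], [0, np.float64(0.139), np.float64(-0.035), 0], [0, np.float64(0.187), np.float64(-0.041), 0], [0, np.float64(0.235), np.float64(-0.044), 0], [0, np.float64(0.283), np.float64(-0.044), 0], [0, np.float64(0.331), np.float64(-0.041), 0], [0, np.float64(0.378), np.float64(-0.036), 0]]
```

>>> {"method": "carry_out", "body": {"steps": [[0,0.014,-0.044,0],[0,0.031,-0.087,0],[0,0.05,-0.129,0],[0,0.071,-0.169,0],[0,0.095,-0.208,0],[0,0.122,-0.246,0],[0,0.15,-0.283,0],[0,0.18,-0.317,0]]}}

```text
clock: 4.2
tool_pos: [0.4366, -0.2184, 0.1743]
ee_rot: [-0.003, 0.845, 0.535, -0.002]
force: [-8.1, -1.7, -1.9]
opening: 0.0078
```

>>> {"method": "carry_out", "body": {"steps": [[0,0.033,-0.033,0],[0,0.068,-0.065,0],[0,0.105,-0.094,0],[0,0.144,-0.121,0],[0,0.184,-0.145,0],[0,0.225,-0.167,0],[0,0.268,-0.187,0],[0,0.312,-0.204,0]]}}

```text
clock: 5.2
tool_pos: [0.5084, -0.2527, 0.2276]
ee_rot: [-0.001, 0.845, 0.535, -0.002]
force: [-9.3, 0.0, 12.0]
opening: 0.0077
```

>>> {"method": "carry_out", "body": {"steps": [[0,0.046,-0.015,0],[0,0.092,-0.026,0],[0,0.139,-0.035,0],[0,0.187,-0.041,0],[0,0.235,-0.044,0],[0,0.283,-0.044,0],[0,0.331,-0.041,0],[0,0.378,-0.036,0]]}}

```text
clock: 6.2
tool_pos: [0.5946, -0.294, 0.2353]
ee_rot: [-0.0, 0.845, 0.535, -0.002]
force: [-5.5, -1.0, 2.4]
opening: 0.0076
```

>>> {"method": "carry_out", "body": {"steps": [[0,0,0,0],[0,0,0,0],[0,0,0,0],[0,0,-0.06,0],[0,0,-0.14,0],[0,0,-0.24,0],[0,-0.1,-0.3,0],[0,-0.25,-0.3,0]], "fingers": 0.45}}

```text
clock: 7.2
tool_pos: [0.5406, -0.2671, 0.3123]
ee_rot: [0.002, 0.845, 0.535, 0.001]
force: [-0.3, -0.5, -0.1]
opening: 0.0469
```

```bash
python3 - <<'E'
from fit import *
go((.39,-.41,.25),50)
E
```

```text
t 7.2 at [ 0.5406 -0.2671  0.3123] yaw 64.7 -> [-0.774 -0.301  0.248] roll 0.0407
```

>>> {"method": "carry_out", "body": {"steps": [[-0.15,-0.06,0.0,0.01],[-0.35,-0.13,0.03,0.02],[-0.55,-0.21,0.1,0.03],[-0.7,-0.27,0.18,0.04],[-0.774,-0.3,0.24,0.041],[-0.774,-0.3,0.248,0.041],[-0.774,-0.3,0.248,0.041],[-0.774,-0.3,0.248,0.041]], "fingers": 0.4}}

```text
clock: 8.2
tool_pos: [0.3902, -0.4088, 0.2483]
ee_rot: [0.001, 0.906, 0.423, 0.0]
force: [0.5, -0.4, -0.6]
opening: 0.0516
```

```bash
python3 - <<'E'
from fit import *
cap('wrist','w2');s=env.observe();print(s['opening'],s['tool_pos'])
for X in ((.425,-.3944,.008),(.368,-.355,.005),(.475,-.441,.004)):print((proj('w2',np.array(X))*1.5625).round())
cv2.imwrite('pics/w2b.png',cv2.resize(cv2.imread('pics/w2.png'),(800,600),interpolation=cv2.INTER_CUBIC))
E
```

```text
0.05095406785109502 [ 0.39012093 -0.40875913  0.24826273]
[423. 214.]
[339. 222.]
[504. 219.]
```

View pics/w2b.png

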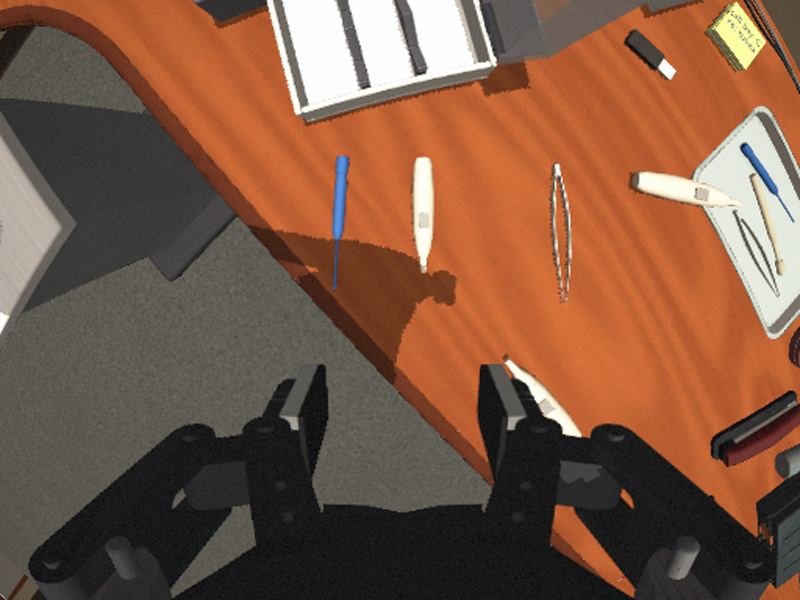

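```bash
python3 - <<'E'
from fit import *
T=lambda x,y:(180+x/4,160+y/4); S=lambda x,y:(170+x/4,135+y/4); W=lambda x,y:(x*.64,y*.64)
for n,z,a,b,t,s in[('probe',.0085,(424,158),(424,271),((440,316),(567,410)),((235,373),(131,449))),('scr',.005,(343,157),(334,289),((376,396),(508,522)),((181,322),(48,395)))]:
    Q=[tri(('w2',*W(*u)),('t0',*T(*t[i])),('s0',*S(*s[i]))) for i,u in enumerate((a,b))]
    print('tri',Q[0][0].round(4),Q[1][0].round(4),Q[0][1],'mid',(Q[0][0]+Q[1][0]).round(4)/2)
for n,z,a,b in[('probe',.0085,(424,158),(424,271)),('scr',.005,(343,157),(334,289)),('tw',.004,(558,165),(565,302))]:
    A,B=[atz('w2',*W(*u),z) for u in(a,b)]
    d=B-A;print(n,A.round(4),B.round(4),((A+B)/2).round(4),'L',np.linalg.norm(d).round(4),'yaw',(np.degrees(np.arctan2(d[1],d[0]))%180).round(1))
go((.426,-.395,.10),52.5)
E
```

```text
tri [ 0.4544 -0.3586  0.0044] [ 0.3957 -0.4322  0.0043] [0.0018 0.0022 0.0013] mid [ 0.42505 -0.3954   0.00435]
tri [ 0.4065 -0.3166  0.001 ] [ 0.3287 -0.3948  0.003 ] [0.0012 0.0014 0.0025] mid [ 0.3676  -0.35565  0.002  ]
probe [ 0.4547 -0.3602  0.0085] [ 0.3955 -0.4318  0.0085] [ 0.4251 -0.396   0.0085] L 0.0928 yaw 50.4
scr [ 0.4057 -0.3173  0.005 ] [ 0.3267 -0.3953  0.005 ] [ 0.3662 -0.3563  0.005 ] L 0.111 yaw 44.7
tw [ 0.5402 -0.434   0.004 ] [ 0.4745 -0.535   0.004 ] [ 0.5074 -0.4845  0.004 ] L 0.1205 yaw 57.0
t 8.25 at [ 0.3901 -0.4088  0.2483] yaw 50.0 -> [0.134 0.074 0.593] roll -0.007
```

```bash
python3 - <<'E'
from fit import *
go((.425,-.3955,.0112),51.2)
E
```

```text
t 8.25 at [ 0.3901 -0.4088  0.2483] yaw 50.0 -> [0.13  0.072 0.948] roll -0.0034
```

>>> {"method": "carry_out", "body": {"steps": [[0.07,0.04,0.15,-0.0034],[0.13,0.072,0.35,-0.0034],[0.13,0.072,0.55,-0.0034],[0.13,0.072,0.72,-0.0034],[0.13,0.072,0.83,-0.0034],[0.13,0.072,0.9,-0.0034],[0.13,0.072,0.948,-0.0034],[0.13,0.072,0.948,-0.0034]]}}

```text
clock: 9.25
tool_pos: [0.4238, -0.3958, 0.0104]
ee_rot: [-0.0, 0.902, 0.431, -0.0]
force: [-0.1, -0.6, 0.8]
opening: 0.0517
```

```bash
python3 - <<'E'
from fit import *
print(st()[1]); cap('wrist','w3');crop('w3',190,160,320,280,5,'w3b')
E
```

```text
[ 0.42383383 -0.39583998  0.01039547]
```

View pics/w3b.png

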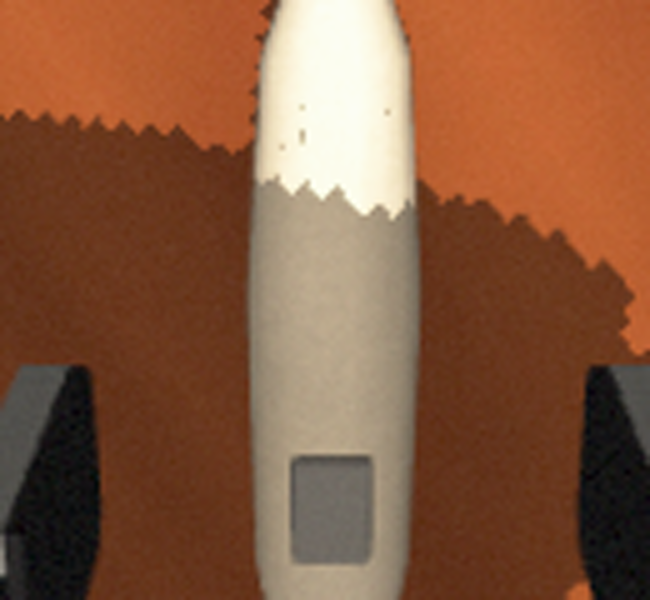

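Picture 7 shows the wand centred between the pads, which are at crop (95,450) and (585,450), and aligned with them. Next I grip it and lift.

>>> {"method": "carry_out", "body": {"steps": [[0,0,0,0],[0,0,0,0],[0,0,0,0],[0,0,0,0],[0,0,0,0],[0,0,-0.05,0],[0,0,-0.15,0],[0,0,-0.3,0]], "fingers": 1, "grip_force": 50}}

```text
clock: 10.3
tool_pos: [0.423, -0.3952, 0.086]
ee_rot: [-0.001, 0.902, 0.431, -0.0]
force: [0.3, -0.3, 0.5]
opening: 0.0147
```

```bash
python3 - <<'E'
from fit import *
print(st()[0]['opening'])
for y in(.044,0,-.044):
    X=bw(P,(0,y,.13));print(y,X);go(X,-25.4)
E
```

```text
0.014651347854779435
0.044 [ 0.52502698 -0.19844507  0.13      ]
t 10.3 at [ 0.423  -0.3952  0.086 ] yaw 51.1 -> [ 0.869 -0.177 -0.175] roll 0.2125
0 [ 0.50615 -0.23819  0.13   ]
t 10.3 at [ 0.423  -0.3952  0.086 ] yaw 51.1 -> [ 0.698 -0.136 -0.175] roll 0.2125
-0.044 [ 0.48727302 -0.27793493  0.13      ]
t 10.3 at [ 0.423  -0.3952  0.086 ] yaw 51.1 -> [ 0.526 -0.095 -0.176] roll 0.2125
```

>>> {"method": "carry_out", "body": {"steps": [[0.02,0,-0.1,-0.0285],[0.1,-0.02,-0.175,-0.057],[0.22,-0.05,-0.175,-0.0855],[0.35,-0.07,-0.175,-0.114],[0.48,-0.09,-0.175,-0.1425],[0.6,-0.11,-0.175,-0.171],[0.67,-0.13,-0.175,-0.2],[0.698,-0.136,-0.175,-0.2285]]}}

```text
clock: 11.3
tool_pos: [0.507, -0.2375, 0.1299]
ee_rot: [0.0, 0.392, 0.92, 0.0]
force: [0.8, 0.5, -0.8]
opening: 0.0149
```

```bash
python3 - <<'E'
from fit import *
X=bw(P,(0,0,.09));go(X,154.6); print(st()[0]['opening'],st()[0]['joints'].round(2))
E
```

```text
t 11.3 at [ 0.507  -0.2375  0.1299] yaw 133.8 -> [ 0.    -0.005  0.16 ] roll -0.0578
0.014936483372661631 [-0.56  0.42  1.72  0.    1.   -1.33]
```

>>> {"method": "carry_out", "body": {"steps": [[0,-0.003,0.0,-0.02],[0,-0.005,0.0,-0.04],[0,-0.005,0.02,-0.0578],[0,-0.005,0.08,-0.0578],[0,-0.005,0.16,-0.0578],[0,-0.005,0.16,-0.0578],[0,-0.005,0.16,-0.0578],[0,-0.005,0.16,-0.0578]]}}

```text
clock: 12.3
tool_pos: [0.5063, -0.2399, 0.09]
ee_rot: [0.001, 0.224, 0.975, -0.0]
force: [-0.4, -0.4, -0.6]
opening: 0.0144
```

```bash
python3 - <<'E'
from fit import *
X=bw(P,(0,0,.0375));go(X,154.6); print(st()[0]['opening'])
cap('wrist','w4');cap('scene','s4')
cv2.imwrite('pics/m4.png',np.hstack([crop('w4',130,60,390,260,1.6,None),crop('s4',190,120,320,270,2.133,None)[:320]]))
b=[proj('w4',bw(P,(x,y,z))) for x,y,z in((-.022,0,.022),(-.022,.022,.04),(-.022,-.022,.04),(-.075,0,.05))]
print([((q-[130,60])*1.6).round() for q in b])
E
```

```text
t 12.3 at [ 0.5063 -0.2399  0.09  ] yaw 154.1 -> [0.004 0.006 0.21 ] roll -0.0013
0.014351021771433867
[array([208., 187.]), array([263., 197.]), array([154., 198.]), array([208.,  63.])]
```

View pics/m4.png

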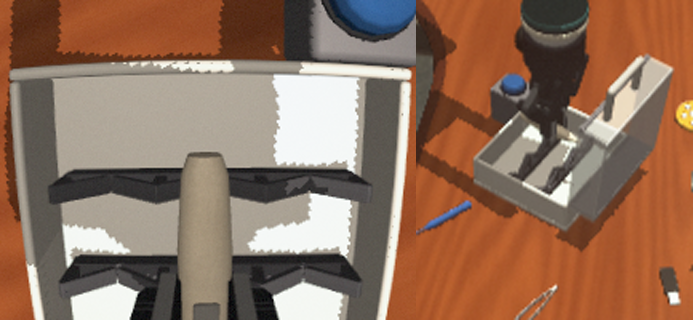

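>>> {"method": "carry_out", "body": {"steps": [[0.004,0.006,0.05,-0.0013],[0.004,0.006,0.1,-0.0013],[0.004,0.006,0.15,-0.0013],[0.004,0.006,0.18,-0.0013],[0.004,0.006,0.2,-0.0013],[0.004,0.006,0.214,-0.0013],[0.004,0.006,0.214,-0.0013],[0.004,0.006,0.214,-0.0013]]}}

```text
clock: 13.4
tool_pos: [0.5058, -0.2374, 0.0364]
ee_rot: [0.0, 0.22, 0.976, 0.0]
force: [0.7, 2.0, 5.3]
opening: 0.0144
```

>>> {"method": "carry_out", "body": {"steps": [[0,0,0,0],[0,0,0,0],[0,0,0,0],[0,0,0,0],[0,0,-0.05,0],[0,0,-0.15,0],[0,0,-0.3,0],[0,0,-0.4,0]], "fingers": 0.65}}

```text
clock: 14.4
tool_pos: [0.5062, -0.2382, 0.1383]
ee_rot: [0.001, 0.219, 0.976, -0.0]
force: [0.1, -0.9, -0.5]
opening: 0.03
```

```bash
python3 - <<'E'
from fit import *
go((.367,-.356,.12),44.8); go((.367,-.356,.12),-135.2)
E
```

```text
t 14.4 at [ 0.5062 -0.2382  0.1383] yaw 154.6 -> [ 0.302 -0.664  0.073] roll 0.3051
t 14.4 at [ 0.5062 -0.2382  0.1383] yaw 154.6 -> [ 0.302 -0.664  0.073] roll -0.1949
```

```bash
python3 - <<'E'
from fit import *
cap('wrist','w5')
E
```

>>> {"method": "carry_out", "body": {"steps": [[0.04,-0.09,-0.03,0.0285],[0.08,-0.18,-0.03,0.057],[0.13,-0.29,-0.02,0.0855],[0.18,-0.4,0.0,0.114],[0.23,-0.5,0.03,0.1425],[0.27,-0.6,0.06,0.171],[0.302,-0.664,0.073,0.2],[0.302,-0.664,0.073,0.228]], "fingers": 0.5}}

```text
clock: 15.45
tool_pos: [0.3652, -0.3562, 0.1177]
ee_rot: [-0.0, 0.808, 0.589, -0.0]
force: [0.2, -0.7, 0.0]
opening: 0.0427
```

>>> {"method": "carry_out", "body": {"steps": [[0,0,0,0.0285],[0,0,0,0.057],[0,0,0,0.077],[0,0,0,0.077],[0,0,0,0.077],[0,0,0,0.077],[0,0,0,0.077],[0,0,0,0.077]]}}

```text
clock: 16.45
tool_pos: [0.3663, -0.3555, 0.1175]
ee_rot: [-0.0, 0.924, 0.382, -0.0]
force: [0.5, 0.2, -1.2]
opening: 0.0424
```

```bash
python3 - <<'E'
from fit import *
cap('wrist','w6');cap('top','t6')
cv2.imwrite('pics/m6.png',np.vstack([np.hstack([crop('w5',130,60,390,300,1.5,None),crop('w6',190,60,460,300,1.5,None)]),cv2.resize(crop('t6',180,160,380,220,3.9,None),(795,234))]))
print((np.array(proj('w6',np.array([.367,-.356,.005])))-[190,60])*1.5)
go((.367,-.356,.0105),44.8)
E
```

```text
[101.63884937 195.32312179]
t 16.55 at [ 0.3663 -0.3555  0.1175] yaw 44.9 -> [0.001 0.004 0.428] roll 0.0002
```

View pics/m6.png

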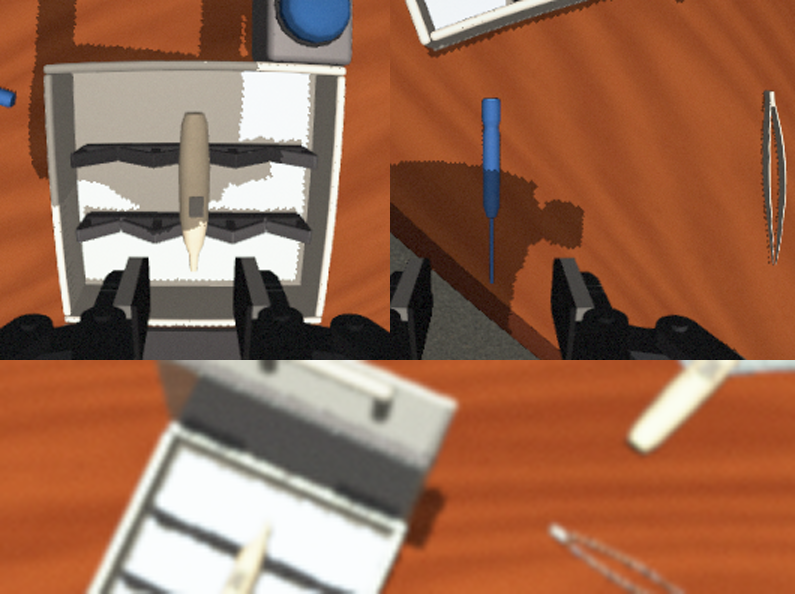

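```bash
python3 - <<'E'
from fit import *
f=lambda x,y:atz('w6',190+(x-390)/1.5,60+y/1.5,.005)
A,B=f(491,98),f(492,283);print(A,B,(A+B)/2,np.linalg.norm(A-B),np.degrees(np.arctan2(*(A-B)[1::-1])))
f=lambda x,y:atz('w6',190+(x-390)/1.5,60+y/1.5,.004)
A,B=f(770,92),f(774,264);print('tw',A,B,(A+B)/2,np.linalg.norm(A-B),np.degrees(np.arctan2(*(A-B)[1::-1])))
E
```

```text
[ 0.40644739 -0.31624591  0.005     ] [ 0.32689008 -0.39624738  0.005     ] [ 0.36666873 -0.35624665  0.005     ] 0.11282553775657395 45.159489854941555
tw [ 0.54006733 -0.43308118  0.004     ] [ 0.47367077 -0.53590132  0.004     ] [ 0.50686905 -0.48449125  0.004     ] 0.12239478235731778 57.14746796515728
```

>>> {"method": "carry_out", "body": {"steps": [[0.001,0.004,0.1,0],[0.001,0.004,0.2,0],[0.001,0.004,0.29,0],[0.001,0.004,0.36,0],[0.001,0.004,0.4,0],[0.001,0.004,0.428,0],[0.001,0.004,0.428,0],[0.001,0.004,0.428,0]]}}

```text
clock: 17.55
tool_pos: [0.3674, -0.3564, 0.011]
ee_rot: [0.0, 0.924, 0.381, 0.0]
force: [-0.1, 0.1, 0.2]
opening: 0.0427
```

>>> {"method": "carry_out", "body": {"steps": [[0,0,0,0],[0,0,0,0],[0,0,0,0],[0,0,0,0],[0,0,0,0],[0,0,-0.05,0],[0,0,-0.15,0],[0,0,-0.3,0]], "fingers": 1, "grip_force": 50}}

```text
clock: 18.55
tool_pos: [0.3666, -0.3553, 0.0861]
ee_rot: [-0.001, 0.924, 0.381, -0.0]
force: [-0.4, 0.4, -0.3]
opening: 0.0087
```

```bash
python3 - <<'E'
from fit import *
print(bw(P,(0,.044,.13)));go(bw(P,(0,.044,.13)),154.6);go(bw(P,(0,-.044,.13)),154.6); print(st()[0]['opening'])
E
```

```text
[ 0.52502698 -0.19844507  0.13      ]
t 18.55 at [ 0.3666 -0.3553  0.0861] yaw 44.8 -> [ 0.892  0.002 -0.175] roll -0.3049
t 18.55 at [ 0.3666 -0.3553  0.0861] yaw 44.8 -> [ 0.561  0.121 -0.176] roll -0.3049
0.008703666945610356
```

>>> {"method": "carry_out", "body": {"steps": [[0.02,0,-0.1,-0.0285],[0.12,0,-0.175,-0.057],[0.27,0,-0.175,-0.0855],[0.42,0.001,-0.175,-0.114],[0.58,0.002,-0.175,-0.1425],[0.74,0.002,-0.175,-0.171],[0.85,0.002,-0.175,-0.2],[0.892,0.002,-0.175,-0.2285]]}}

```text
clock: 19.55
tool_pos: [0.5267, -0.1978, 0.13]
ee_rot: [0.0, 0.442, 0.897, 0.0]
force: [-0.0, -0.3, -0.3]
opening: 0.0086
```

>>> {"method": "carry_out", "body": {"steps": [[0,0,0,-0.0285],[0,0,0,-0.057],[0,0,0,-0.0764],[0,0,0,-0.0764],[0,0,0.08,-0.0764],[0,0,0.16,-0.0764],[0,0,0.16,-0.0764],[0,0,0.16,-0.0764]]}}

```text
clock: 20.55
tool_pos: [0.5259, -0.1993, 0.09]
ee_rot: [0.0, 0.22, 0.975, -0.0]
force: [0.3, 0.2, 0.3]
opening: 0.0087
```

```bash
python3 - <<'E'
from fit import *
print(st()[0]['opening']);go(bw(P,(0,.044,.036)),154.6)
cap('wrist','w7');crop('w7',130,60,390,260,2.5,'w7b')
E
```

```text
0.008743933428405713
t 20.55 at [ 0.5259 -0.1993  0.09  ] yaw 154.5 -> [0.005 0.001 0.216] roll -0.0002
```

View pics/w7b.png

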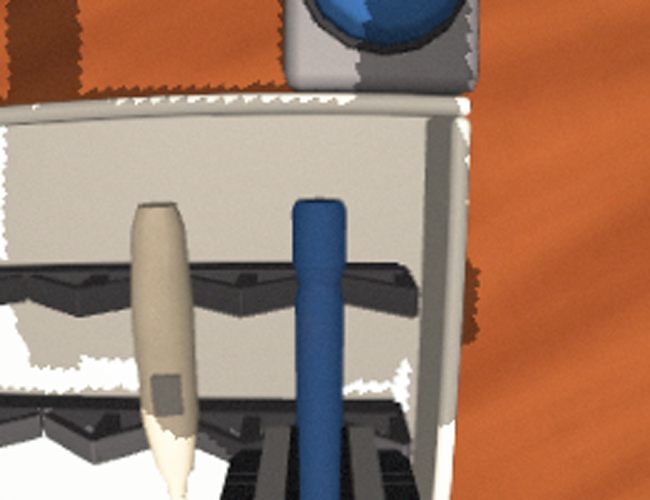

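>>> {"method": "carry_out", "body": {"steps": [[0.005,0.001,0.05,0],[0.005,0.001,0.1,0],[0.005,0.001,0.15,0],[0.005,0.001,0.18,0],[0.005,0.001,0.2,0],[0.005,0.001,0.216,0],[0.005,0.001,0.216,0],[0.005,0.001,0.216,0]]}}

```text
clock: 21.6
tool_pos: [0.5251, -0.1974, 0.0366]
ee_rot: [0.0, 0.22, 0.975, 0.001]
force: [-0.8, 5.1, 12.8]
opening: 0.0085
```

>>> {"method": "carry_out", "body": {"steps": [[0,0,0,0],[0,0,0,0],[0,0,0,0],[0,0,0,0],[0,0,-0.05,0],[0,0,-0.15,0],[0,0,-0.3,0],[0,0,-0.4,0]], "fingers": 0.78}}

```text
clock: 22.6
tool_pos: [0.5253, -0.1987, 0.1378]
ee_rot: [0.001, 0.22, 0.976, -0.0]
force: [-0.0, -0.0, -0.6]
opening: 0.0188
```

```bash
python3 - <<'E'
from fit import *
cap('wrist','w8')
go((.5,-.48,.12),57)
E
```

```text
t 22.65 at [ 0.5268 -0.1995  0.1405] yaw 154.6 -> [-0.383 -1.06   0.085] roll 0.2712
```

>>> {"method": "carry_out", "body": {"steps": [[-0.04,-0.1,-0.03,0.0285],[-0.09,-0.25,-0.03,0.057],[-0.15,-0.42,-0.02,0.0855],[-0.21,-0.6,0.0,0.114],[-0.28,-0.77,0.03,0.1425],[-0.34,-0.9,0.06,0.171],[-0.383,-1.0,0.08,0.2],[-0.383,-1.0,0.085,0.228]], "fingers": 0.5}}

```text
clock: 23.65
tool_pos: [0.5034, -0.4678, 0.1137]
ee_rot: [0.0, 0.809, 0.588, -0.0]
force: [0.7, 0.6, -0.2]
opening: 0.0425
```

```bash
python3 - <<'E'
from fit import *
go((.507,-.4845,.11),57.1)
E
```

```text
t 23.65 at [ 0.5034 -0.4678  0.1137] yaw 72.1 -> [-0.059  0.034  0.015] roll 0.0416
```

>>> {"method": "carry_out", "body": {"steps": [[-0.03,0.017,0.01,0.02],[-0.059,0.034,0.015,0.0416],[-0.059,0.034,0.015,0.0416],[-0.059,0.034,0.015,0.0416],[-0.059,0.034,0.015,0.0416],[-0.059,0.034,0.015,0.0416],[-0.059,0.034,0.015,0.0416],[-0.059,0.034,0.015,0.0416]]}}

```text
clock: 24.65
tool_pos: [0.5076, -0.4818, 0.1103]
ee_rot: [-0.0, 0.876, 0.481, 0.0]
force: [-0.2, 0.9, 0.8]
opening: 0.0427
```

```bash
python3 - <<'E'
from fit import *
cap('wrist','w9');cap('top','t9')
cv2.imwrite('pics/m9.png',np.hstack([crop('w8',130,60,390,300,1.5,None),crop('w9',130,60,390,300,1.5,None)]))
print((proj('w9',np.array([.507,-.4845,.004]))-[130,60])*1.5+[390,0])
E
```

```text
[581.92487282 202.81184605]
```

View pics/m9.png

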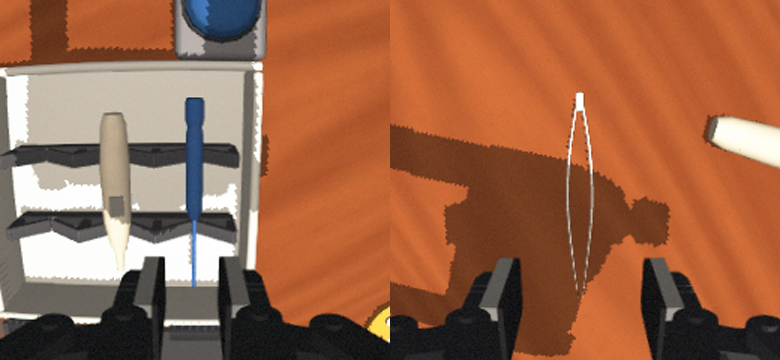

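```bash
python3 - <<'E'
from fit import *
f=lambda x,y:atz('w9',130+(x-390)/1.5,60+y/1.5,.004)
A,B=f(580,93),f(579.5,292);m=(A+B)/2;y=np.degrees(np.arctan2(*(A-B)[1::-1]));print('tw',A,B,m,np.linalg.norm(A-B),y)
go((m[0],m[1],.0103),y)
E
```

```text
tw [ 0.53923302 -0.43183752  0.004     ] [ 0.47507297 -0.53201099  0.004     ] [ 0.50715299 -0.48192425  0.004     ] 0.11895897107222389 57.36086884454595
t 24.75 at [ 0.5076 -0.4819  0.1103] yaw 57.6 -> [-0.001 -0.001  0.4  ] roll 0.0006
```

>>> {"method": "carry_out", "body": {"steps": [[-0.007,0,0.1,0],[-0.007,0,0.2,0],[-0.007,0,0.28,0],[-0.007,0,0.34,0],[-0.007,0,0.38,0],[-0.007,0,0.4,0],[-0.007,0,0.4,0],[-0.007,0,0.4,0]]}}

```text
clock: 25.75
tool_pos: [0.507, -0.4838, 0.011]
ee_rot: [0.001, 0.876, 0.481, 0.0]
force: [0.5, 0.1, -0.3]
opening: 0.043
```

>>> {"method": "carry_out", "body": {"steps": [[0,0,0,0],[0,0,0,0],[0,0,0,0],[0,0,0,0],[0,0,0,0],[0,0,-0.05,0],[0,0,-0.15,0],[0,0,-0.3,0]], "fingers": 1, "grip_force": 50}}

```text
clock: 26.75
tool_pos: [0.5059, -0.4824, 0.085]
ee_rot: [-0.002, 0.877, 0.481, -0.0]
force: [-0.5, -0.8, -0.3]
opening: 0.0127
```

```bash
python3 - <<'E'
from fit import *
go(bw(P,(0,-.044,.13)),154.6); print(st()[0]['opening'])
E
```

```text
t 26.75 at [ 0.5059 -0.4824  0.085 ] yaw 57.6 -> [ 0.651 -0.502 -0.178] roll -0.2696
0.012674488279358777
```

>>> {"method": "carry_out", "body": {"steps": [[0.02,-0.01,-0.1,-0.0285],[0.1,-0.08,-0.178,-0.057],[0.2,-0.16,-0.178,-0.0855],[0.32,-0.25,-0.178,-0.114],[0.44,-0.34,-0.178,-0.1425],[0.56,-0.43,-0.178,-0.171],[0.63,-0.48,-0.178,-0.2],[0.651,-0.502,-0.178,-0.2285]]}}

```text
clock: 27.75
tool_pos: [0.4877, -0.2769, 0.1302]
ee_rot: [-0.0, 0.34, 0.94, 0.0]
force: [1.2, -0.6, -0.9]
opening: 0.0126
```

>>> {"method": "carry_out", "body": {"steps": [[0,0,0,-0.025],[0,0,0,-0.0411],[0,0,0,-0.0411],[0,0,0.05,-0.0411],[0,0,0.1,-0.0411],[0,0,0.16,-0.0411],[0,0,0.16,-0.0411],[0,0,0.16,-0.0411]]}}

```text
clock: 28.75
tool_pos: [0.488, -0.2787, 0.0895]
ee_rot: [-0.0, 0.22, 0.976, 0.0]
force: [0.4, 0.0, -0.1]
opening: 0.0128
```

```bash
python3 - <<'E'
from fit import *
print(st()[0]['opening']);go(bw(P,(0,-.044,.039)),154.6)
cap('wrist','w10');crop('w10',130,60,390,260,2,'w10b')
E
```

```text
0.012794668156783939
t 28.75 at [ 0.488  -0.2787  0.0895] yaw 154.6 -> [0.004 0.001 0.202] roll 0.0
```

View pics/w10b.png

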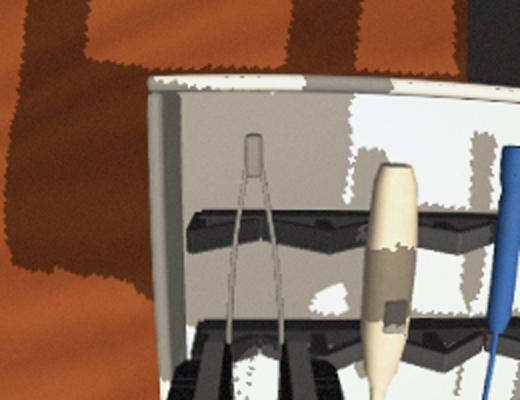

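>>> {"method": "carry_out", "body": {"steps": [[0.004,0.006,0.05,0],[0.004,0.006,0.1,0],[0.004,0.006,0.14,0],[0.004,0.006,0.17,0],[0.004,0.006,0.19,0],[0.004,0.006,0.202,0],[0.004,0.006,0.202,0],[0.004,0.006,0.202,0]]}}

```text
clock: 29.8
tool_pos: [0.488, -0.277, 0.0396]
ee_rot: [0.0, 0.22, 0.976, -0.0]
force: [-0.5, -0.9, -0.9]
opening: 0.0124
```

>>> {"method": "carry_out", "body": {"steps": [[0,0,0,0],[0,0,0,0],[0,0,0,0],[0,0,0,0],[0,0,-0.05,0],[0,0,-0.15,0],[0,0,-0.3,0],[0,0,-0.4,0]], "fingers": 0.73}}

```text
clock: 30.8
tool_pos: [0.4884, -0.2773, 0.1418]
ee_rot: [0.001, 0.22, 0.976, -0.0]
force: [0.6, 0.3, -0.8]
opening: 0.0232
```

```bash
python3 - <<'E'
from fit import *
a=cap('wrist','w11');cap('top','t11');cap('scene','s11')
top=cv2.resize(crop('t11',200,130,330,270,3,None),(390,420))
cv2.imwrite('pics/m11.png',np.hstack([crop('w11',130,50,390,330,1.5,None),top]))
go(bw(P,(0,0,.33)),64.6)
E
```

```text
t 30.95 at [ 0.4888 -0.2777  0.1413] yaw 154.6 -> [ 0.002  0.172 -0.755] roll 0.25
```

View pics/m11.png

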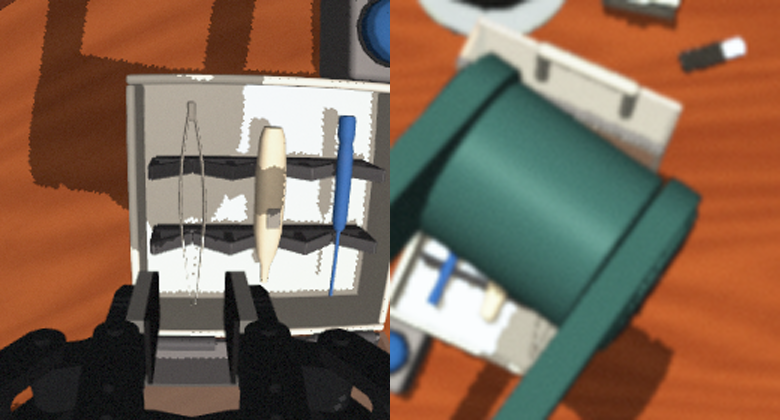

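```bash
python3 - <<'E'
from fit import *
c,s=np.cos(P[2]),np.sin(P[2]);R=np.array([[c,s],[-s,c]])
for n,a,b,z in(('tw',(191,102),(194,303),.032),('pr',(270,127),(264,280),.033),('sc',(347,116),(331,295),.029)):
    print(n,[(R@(atz('w11',130+u/1.5,50+v/1.5,z)[:2]-P[:2])).round(4) for u,v in(a,b)])
print(bw(P,lid(1.6,.195,-.012,.018)),bw(P,lid(1.63,.195,-.012,.018)))
E
```

```text
tw [array([-0.0615, -0.0437]), array([ 0.0595, -0.0419])]
pr [array([-0.0483, -0.0002]), array([0.0436, 0.0006])]
sc [array([-0.0559,  0.046 ]), array([0.0573, 0.0463])]
[ 0.59014441 -0.29136811  0.24439126] [ 0.59540177 -0.29386511  0.24359331]
```

>>> {"method": "carry_out", "body": {"steps": [[0,0,-0.2,0.01],[0,0,-0.42,0.04],[0,0,-0.64,0.068],[0,0,-0.76,0.097],[0,0,-0.76,0.126],[0,0,-0.76,0.155],[0,0,-0.76,0.184],[0,0,-0.76,0.212]], "fingers": 0.45}}

```text
clock: 31.95
tool_pos: [0.4872, -0.2765, 0.3279]
ee_rot: [-0.001, 0.777, 0.629, -0.0]
force: [-0.1, -0.1, -0.0]
opening: 0.0465
```

```bash
python3 - <<'E'
from fit import *
go((.5946,-.294,.33),64.6)
E
```

```text
t 31.95 at [ 0.4872 -0.2765  0.3279] yaw 78.0 -> [ 0.021  0.435 -0.009] roll 0.0371
```

>>> {"method": "carry_out", "body": {"steps": [[0,0.05,-0.01,0.02],[0.01,0.15,-0.01,0.0371],[0.02,0.26,-0.01,0.0371],[0.021,0.36,-0.01,0.0371],[0.021,0.42,-0.01,0.0371],[0.021,0.435,-0.01,0.0371],[0.021,0.435,-0.01,0.0371],[0.021,0.435,-0.01,0.0371]]}}

```text
clock: 32.95
tool_pos: [0.5946, -0.2937, 0.3319]
ee_rot: [-0.0, 0.844, 0.537, -0.0]
force: [0.8, 0.2, 0.2]
opening: 0.0467
```

```bash
python3 - <<'E'
from fit import *
cap('wrist','w12');crop('w12',130,60,390,300,2,'w12b')
print([((proj('w12',bw(P,lid(1.62,.195,y,.018)))-[130,60])*2).round() for y in(-.044,-.012,.02)])
go((.5946,-.294,.2345),64.6)
E
```

```text
[array([251., 351.]), array([251., 277.]), array([251., 197.])]
t 33.0 at [ 0.5947 -0.2938  0.332 ] yaw 64.9 -> [-0.001  0.     0.39 ] roll 0.0009
```

View pics/w12b.png

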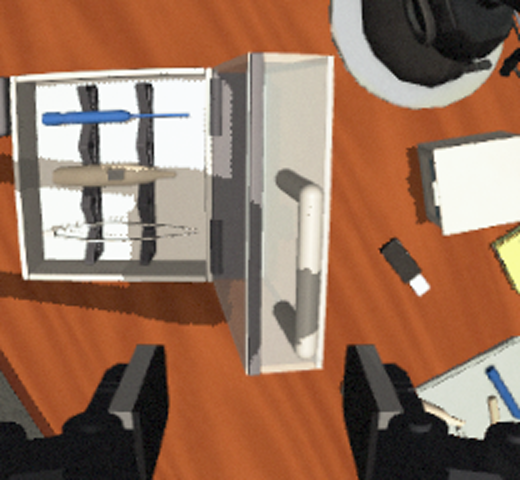

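```bash
python3 - <<'E'
from fit import *
for a in(1.62,1.7,1.75,1.8,1.85,1.9):
    print(a,[((proj('w12',bw(P,lid(a,.195,y,.018)))-[130,60])*2).round() for y in(-.044,.02)],bw(P,lid(a,.195,-.012,.018)), ((proj('w12',bw(P,lid(a,.15,-.078,.04)))-[130,60])*2).round())
E
```

```text
1.62 [array([251., 351.]), array([251., 197.])] [ 0.59365175 -0.29303393  0.24387869] [290. 374.]
1.7 [array([288., 348.]), array([291., 196.])] [ 0.60756752 -0.29964327  0.24105544] [312. 370.]
1.75 [array([310., 346.]), array([315., 195.])] [ 0.61614437 -0.30371687  0.23866883] [325. 367.]
1.8 [array([331., 343.]), array([338., 194.])] [ 0.62460276 -0.30773421  0.23581065] [338. 364.]
1.85 [array([351., 340.]), array([359., 193.])] [ 0.63292154 -0.31168524  0.23248804] [349. 361.]
1.9 [array([370., 336.]), array([379., 192.])] [ 0.64107992 -0.31556009  0.2287093 ] [360. 357.]
```

>>> {"method": "carry_out", "body": {"steps": [[0,0.05,0,0.001],[0,0.088,0,0.001],[0,0.088,0.1,0.001],[0,0.088,0.2,0.001],[0,0.088,0.29,0.001],[0,0.088,0.36,0.001],[0,0.088,0.41,0.001],[0,0.088,0.41,0.001]]}}

```text
clock: 34.0
tool_pos: [0.615, -0.3029, 0.2283]
ee_rot: [-0.001, 0.845, 0.534, -0.0]
force: [0.1, 0.4, -0.2]
opening: 0.0469
```

>>> {"method": "carry_out", "body": {"steps": [[0,0,0,0],[0,0,0,0],[0,0,0,0],[0,0,0,0],[0,0,0,0],[0,0,0,0],[0,0,0,0],[0,0,0,0]], "fingers": 1, "grip_force": 60}}

```text
clock: 35.0
tool_pos: [0.6143, -0.3028, 0.2304]
ee_rot: [-0.001, 0.845, 0.534, -0.0]
force: [-5.5, 2.4, 5.3]
opening: 0.0081
```

```bash
python3 - <<'E'
from fit import *
s,p,R=st();print(p,s['opening'],s['force'])
Rr=.1958;b=.0921;A0=1.74
lims=[1.74,1.4,1.05,.7,.35,.0]
for lo,hi in zip(lims,lims[1:]):
    print([[0,float(round((np.cos(lo+b)-np.cos(a+b))*Rr*4,3)),float(round(-(np.sin(a+b)-np.sin(lo+b))*Rr*4,3)),0] for a in np.linspace(lo,hi,9)[1:]])
E
```

```text
[ 0.61427082 -0.30276119  0.23037776] 0.008070892352953999 [-5.48576372  2.3889554   5.27668011]
[[0, -0.032, -0.008, 0], [0, -0.065, -0.014, 0], [0, -0.098, -0.02, 0], [0, -0.131, -0.023, 0], [0, -0.164, -0.026, 0], [0, -0.197, -0.027, 0], [0, -0.231, -0.026, 0], [0, -0.264, -0.024, 0]]
[[0, -0.034, 0.003, 0], [0, -0.068, 0.008, 0], [0, -0.102, 0.015, 0], [0, -0.135, 0.023, 0], [0, -0.168, 0.032, 0], [0, -0.2, 0.043, 0], [0, -0.233, 0.055, 0], [0, -0.264, 0.068, 0]]
[[0, -0.031, 0.015, 0], [0, -0.061, 0.031, 0], [0, -0.09, 0.049, 0], [0, -0.119, 0.068, 0], [0, -0.147, 0.088, 0], [0, -0.174, 0.109, 0], [0, -0.2, 0.131, 0], [0, -0.225, 0.155, 0]]
[[0, -0.024, 0.025, 0], [0, -0.047, 0.05, 0], [0, -0.068, 0.077, 0], [0, -0.089, 0.104, 0], [0, -0.108, 0.133, 0], [0, -0.126, 0.162, 0], [0, -0.142, 0.192, 0], [0, -0.158, 0.222, 0]]
[[0, -0.014, 0.031, 0], [0, -0.027, 0.063, 0], [0, -0.038, 0.096, 0], [0, -0.048, 0.128, 0], [0, -0.056, 0.162, 0], [0, -0.063, 0.195, 0], [0, -0.068, 0.229, 0], [0, -0.072, 0.263, 0]]
```

>>> {"method": "carry_out", "body": {"steps": [[0,-0.032,-0.008,0],[0,-0.065,-0.014,0],[0,-0.098,-0.02,0],[0,-0.131,-0.023,0],[0,-0.164,-0.026,0],[0,-0.197,-0.027,0],[0,-0.231,-0.026,0],[0,-0.264,-0.024,0]]}}

```text
clock: 36.0
tool_pos: [0.5575, -0.2755, 0.2382]
ee_rot: [0.003, 0.845, 0.534, 0.002]
force: [4.5, 0.4, 10.6]
opening: 0.0075
```

>>> {"method": "carry_out", "body": {"steps": [[0,-0.034,0.003,0],[0,-0.068,0.008,0],[0,-0.102,0.015,0],[0,-0.135,0.023,0],[0,-0.168,0.032,0],[0,-0.2,0.043,0],[0,-0.233,0.055,0],[0,-0.264,0.068,0]]}}

```text
clock: 37.0
tool_pos: [0.4956, -0.2459, 0.2199]
ee_rot: [0.0, 0.845, 0.534, 0.0]
force: [0.6, 2.1, 10.6]
opening: 0.0077
```

>>> {"method": "carry_out", "body": {"steps": [[0,-0.031,0.015,0],[0,-0.061,0.031,0],[0,-0.09,0.049,0],[0,-0.119,0.068,0],[0,-0.147,0.088,0],[0,-0.174,0.109,0],[0,-0.2,0.131,0],[0,-0.225,0.155,0]]}}

```text
clock: 38.0
tool_pos: [0.444, -0.2211, 0.1799]
ee_rot: [-0.001, 0.845, 0.534, -0.0]
force: [-0.4, 2.5, 7.6]
opening: 0.0074
```

>>> {"method": "carry_out", "body": {"steps": [[0,-0.024,0.025,0],[0,-0.047,0.05,0],[0,-0.068,0.077,0],[0,-0.089,0.104,0],[0,-0.108,0.133,0],[0,-0.126,0.162,0],[0,-0.142,0.192,0],[0,-0.158,0.222,0]]}}

```text
clock: 39.0
tool_pos: [0.4082, -0.204, 0.1233]
ee_rot: [-0.001, 0.845, 0.534, -0.0]
force: [-0.4, 5.1, 3.5]
opening: 0.0078
```

>>> {"method": "carry_out", "body": {"steps": [[0,-0.014,0.031,0],[0,-0.027,0.063,0],[0,-0.038,0.096,0],[0,-0.048,0.128,0],[0,-0.056,0.162,0],[0,-0.063,0.195,0],[0,-0.068,0.229,0],[0,-0.072,0.263,0]]}}

```text
clock: 40.0
tool_pos: [0.3914, -0.1959, 0.0574]
ee_rot: [-0.002, 0.845, 0.534, -0.001]
force: [1.9, 5.3, 1.3]
opening: 0.0079
```

>>> {"method": "carry_out", "body": {"steps": [[0,0,0.008,0],[0,0,0.016,0],[0,0,0.016,0],[0,0,0.016,0],[0,0,0.016,0],[0,0,0.016,0],[0,0,0.016,0],[0,0,0.016,0]]}}

```text
clock: 41.0
tool_pos: [0.391, -0.1957, 0.0537]
ee_rot: [-0.002, 0.845, 0.534, -0.001]
force: [-1.6, 5.9, 7.1]
opening: 0.0076
```

>>> {"method": "carry_out", "body": {"steps": [[0,0,0.008,0],[0,0,0.016,0],[0,0,0.024,0],[0,0,0.024,0],[0,0,0.024,0],[0,0,0.024,0],[0,0,0.024,0],[0,0,0.024,0]]}}

```text
clock: 42.0
tool_pos: [0.3912, -0.1958, 0.0525]
ee_rot: [-0.001, 0.845, 0.534, -0.0]
force: [-15.7, 15.3, 86.3]
opening: 0.0077
```

>>> {"method": "carry_out", "body": {"steps": [[0,0,-0.01,0],[0,0,-0.02,0],[0,0,-0.02,0],[0,0,-0.02,0],[0,0,-0.02,0],[0,0,-0.02,0],[0,0,-0.02,0],[0,0,-0.02,0]]}}

```text
clock: 43.0
tool_pos: [0.3911, -0.1958, 0.0535]
ee_rot: [-0.002, 0.845, 0.534, -0.001]
force: [-3.1, 8.3, 20.5]
opening: 0.0075
```

>>> {"method": "carry_out", "body": {"steps": [[0,0,0,0],[0,0,0,0],[0,0,0,0],[0,0,0,0],[0,0,0,0],[0,0,0,0],[0,0,0,0],[0,0,0,0]], "fingers": 0.6}}

```text
clock: 44.0
tool_pos: [0.3934, -0.1977, 0.0533]
ee_rot: [0.0, 0.845, 0.534, 0.0]
force: [-1.9, -0.5, 0.8]
opening: 0.0342
```

>>> {"method": "carry_out", "body": {"steps": [[0,0,-0.04,0],[0,0,-0.1,0],[0,0,-0.18,0],[0,0,-0.28,0],[0,0,-0.36,0],[0,0,-0.4,0],[0,0,-0.4,0],[0,0,-0.4,0]]}}

```text
clock: 45.0
tool_pos: [0.393, -0.1974, 0.1528]
ee_rot: [-0.0, 0.845, 0.534, -0.0]
force: [0.9, -0.8, -0.1]
opening: 0.0345
```

```bash
python3 - <<'E'
from fit import *
cap('wrist','w13');cap('scene','s13');cap('top','t13')
cv2.imwrite('pics/m13.png',np.hstack([crop('w13',150,30,450,290,1.5,None),crop('s13',190,120,300,250,3,None)]))
print('key',((proj('w13',bw(P,(-.102,.056,.074)))-[150,30])*1.5).round())
for a in(0,.02,.04):print(a,((proj('w13',bw(P,lid(a,.195,-.012,.018)))-[150,30])*1.5).round(1),[((proj('s13',bw(P,lid(a,.2,y,.018)))-[190,120])*3+[450,0]).round() for y in(.02,-.044)])
go(bw(P,(-.102,.056,.12)),64.6)
E
```

```text
key [198. 123.]
0 [160.  255.7] [array([545., 127.]), array([506., 165.])]
0.02 [160.7 258.1] [array([545., 124.]), array([506., 162.])]
0.04 [161.7 260.6] [array([545., 121.]), array([506., 159.])]
t 45.15 at [ 0.3929 -0.1973  0.1526] yaw 64.6 -> [0.271 0.072 0.13 ] roll -0.0001
```

View pics/m13.png

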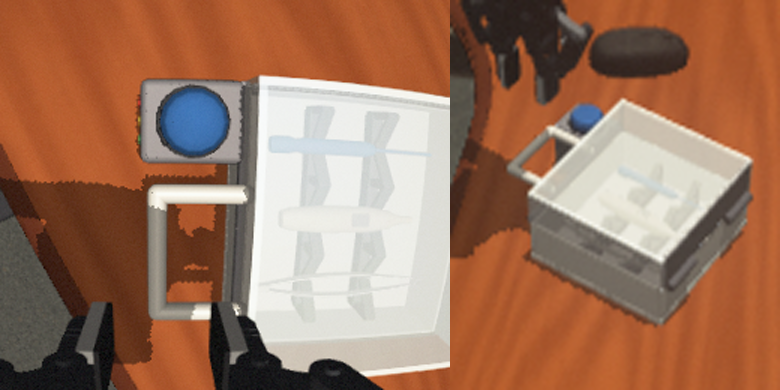

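```bash
python3 - <<'E'
from fit import *
go(bw(P,(-.104,.056,.12)),154.6)
E
```

```text
t 45.15 at [ 0.3929 -0.1973  0.1526] yaw 64.6 -> [0.271 0.064 0.13 ] roll -0.2501
```

>>> {"method": "carry_out", "body": {"steps": [[0.05,0.01,0,-0.0285],[0.1,0.02,0,-0.057],[0.16,0.04,0,-0.0855],[0.22,0.05,0,-0.114],[0.26,0.06,0,-0.1425],[0.271,0.064,0,-0.171],[0.271,0.064,0,-0.2],[0.271,0.064,0,-0.228]], "fingers": 1, "grip_force": 40}}

```text
clock: 46.15
tool_pos: [0.4366, -0.1431, 0.1527]
ee_rot: [-0.001, 0.284, 0.959, 0.0]
force: [-0.9, -0.4, 0.1]
opening: -0.0001
```

```bash
python3 - <<'E'
from fit import *
print(st()[0]['opening']);go(bw(P,(-.104,.056,.088)),154.6)
E
```

```text
-8.405523802359085e-05
t 46.15 at [ 0.4366 -0.1431  0.1527] yaw 147.0 -> [ 0.001 -0.     0.259] roll -0.0211
```

>>> {"method": "carry_out", "body": {"steps": [[0,0,0.05,-0.0211],[0,0,0.1,-0.0211],[0,0,0.15,-0.0211],[0,0,0.2,-0.0211],[0,0,0.235,-0.0211],[0,0,0.25,-0.0211],[0,0,0.259,-0.0211],[0,0,0.259,-0.0211]]}}

```text
clock: 47.15
tool_pos: [0.437, -0.1434, 0.0887]
ee_rot: [0.0, 0.223, 0.975, 0.0]
force: [-0.2, -0.3, 0.1]
opening: -0.0001
```

>>> {"method": "carry_out", "body": {"steps": [[0,0,0.004,0],[0,0,0.008,0],[0,0,0.012,0],[0,0,0.016,0],[0,0,0.02,0],[0,0,0.02,0],[0,0,0.02,0],[0,0,0.02,0]]}}

```text
clock: 48.15
tool_pos: [0.4369, -0.1433, 0.0836]
ee_rot: [-0.0, 0.223, 0.975, 0.0]
force: [0.3, 0.2, -0.3]
opening: 0.0003
```

Not touching yet, and contact is expected at TCP z of about 0.082. I continue in 1 mm steps.

>>> {"method": "carry_out", "body": {"steps": [[0,0,0.002,0],[0,0,0.004,0],[0,0,0.006,0],[0,0,0.008,0],[0,0,0.01,0],[0,0,0.012,0],[0,0,0.012,0],[0,0,0.012,0]]}}

```text
clock: 49.15
tool_pos: [0.4369, -0.1434, 0.0807]
ee_rot: [0.0, 0.223, 0.975, 0.0]
force: [-0.8, -0.1, 4.7]
opening: 0.0
```

```bash
python3 - <<'E'
from fit import *
cap('scene','s14')
s,p,_=st();print(p,s['force'])
E
```

```text
[ 0.43687488 -0.1433254   0.08064081] [-1.45884946  0.1826216   4.3772028 ]
```

>>> {"method": "carry_out", "body": {"steps": [[0,0,0.001,0],[0,0,0.002,0],[0,0,0.003,0],[0,0,0.004,0],[0,0,0.004,0],[0,0,0.004,0],[0,0,0.004,0],[0,0,0.004,0]]}}

```text
clock: 50.2
tool_pos: [0.4369, -0.1434, 0.0797]
ee_rot: [0.0, 0.223, 0.975, 0.0]
force: [-0.7, 0.3, 6.2]
opening: 0.0006
```

>>> {"method": "carry_out", "body": {"steps": [[0,0,0.002,0],[0,0,0.004,0],[0,0,0.006,0],[0,0,0.008,0],[0,0,0.008,0],[0,0,0.008,0],[0,0,0.008,0],[0,0,0.008,0]]}}

```text
clock: 51.2
tool_pos: [0.4369, -0.1433, 0.0776]
ee_rot: [-0.0, 0.223, 0.975, 0.0]
force: [-0.9, 0.7, 5.8]
opening: 0.0001
```

>>> {"method": "carry_out", "body": {"steps": [[0,0,0.002,0],[0,0,0.004,0],[0,0,0.006,0],[0,0,0.006,0],[0,0,0.006,0],[0,0,0.006,0],[0,0,0.006,0],[0,0,0.006,0]]}}

```text
clock: 52.2
tool_pos: [0.4369, -0.1433, 0.0761]
ee_rot: [0.0, 0.223, 0.975, 0.0]
force: [-0.8, -0.7, 3.2]
opening: 0.0
```

>>> {"method": "carry_out", "body": {"steps": [[0,0,0,0],[0,0,0,0],[0,0,0,0],[0,0,0,0],[0,0,0,0],[0,0,0,0],[0,0,0,0],[0,0,0,0]]}}

```text
clock: 53.2
tool_pos: [0.4369, -0.1433, 0.076]
ee_rot: [-0.0, 0.223, 0.975, 0.0]
force: [0.8, -0.1, 3.2]
opening: 0.0003
```

>>> {"method": "carry_out", "body": {"steps": [[0,0,0,0],[0,0,0,0],[0,0,0,0],[0,0,0,0],[0,0,0,0],[0,0,0,0],[0,0,0,0],[0,0,0,0]]}}

```text
clock: 54.2
tool_pos: [0.4369, -0.1433, 0.0761]
ee_rot: [0.0, 0.223, 0.975, 0.0]
force: [-0.6, 0.0, 3.6]
opening: -0.0
```

Force fell from about 6 N to about 3 N, so the key has clicked, and it has been held more than 2 s. I hold slightly longer, then let go straight up.

>>> {"method": "carry_out", "body": {"steps": [[0,0,0,0],[0,0,0,0],[0,0,0,0],[0,0,-0.02,0],[0,0,-0.06,0],[0,0,-0.12,0],[0,0,-0.2,0],[0,0,-0.3,0]]}}

```text
clock: 55.2
tool_pos: [0.4363, -0.1431, 0.1518]
ee_rot: [-0.001, 0.223, 0.975, 0.0]
force: [1.1, 0.4, 0.1]
opening: 0.0001
```

>>> {"method": "carry_out", "body": {"steps": [[0.05,0,-0.1,0],[0.15,0,-0.25,0],[0.2,0,-0.35,0],[0.2,0,-0.35,0],[0.2,0,-0.35,0],[0.2,0,-0.35,0],[0.2,0,-0.35,0],[0.2,0,-0.35,0]]}}

```text
clock: 56.2
tool_pos: [0.3917, -0.1216, 0.238]
ee_rot: [-0.001, 0.223, 0.975, 0.0]
force: [0.1, -0.9, 0.4]
opening: -0.0
```

```bash
python3 - <<'E'
from fit import *
print(st()[0]['force'],st()[1]);cap('wrist','w15');cap('scene','s15')
cv2.imwrite('pics/m15.png',np.hstack([cv2.resize(crop('w15',100,40,420,280,1.25,None),(400,300)),crop('s15',190,100,323,200,3,None)]))
E
```

```text
[ 0.12266044 -0.87950294  0.36395499] [ 0.39171254 -0.12159607  0.23801183]
```

View pics/m15.png

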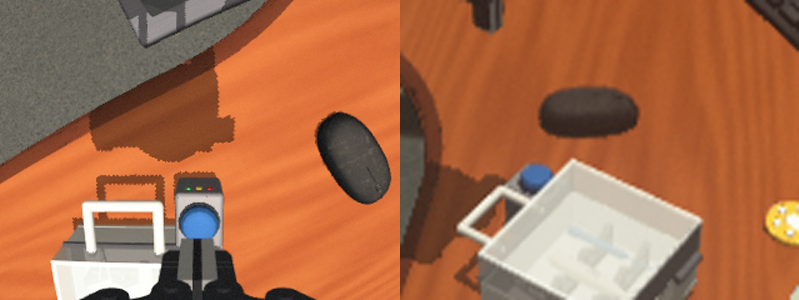

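```bash
python3 -c "
from plant import env
print(env.hand_in())"
```

```text
the job is handed in; nothing more can be done
None
```

The job is done and handed in at about 56 s on the robot's clock. All three tools are in the UV box, the lid is shut, and the start key was pressed, held and let go.

- **Lid:** I opened it by its handle and later shut it by the handle, pressing it onto its stop. That press peaked at 86 N, below the 120 N limit but harder than it needed to be.
- **Tools:** The ivory wand is in the middle valley, the blue screwdriver in the left and the tweezers in the right. The last look inside showed each across both rails and within about 3 mm of centre. The tweezers had been knocked aside early on, so I measured them again before picking them up.
- **Start key:** The force rose to at least 6.2 N, then fell to about 3.2 N at about 6 mm of travel. I held it there for about 3 s, well short of over-pressing, then let it go straight up.
- **Last checks:** The final picture shows the lid shut, the key up, and the mouse and orange disc where they were. The USB stick is out of that picture; it was still behind the tools in a view taken before I shut the lid.
- **Disagreements:** While it was open, the lid swung further back on release (about 1.62 to 1.74 rad), so I found the handle again before closing. The key stood about 2 mm from where I had estimated it, and I corrected for that.

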